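Lift the straight router bit out of the cleaning tray with the tongs

ROBOT

A 7-joint arm with a two-finger parallel gripper is mounted at the origin on a cart in front of the work surface, level with it; the furniture and walls round the work are solid. World frame = base frame: x ahead of the robot, y to its left, z up, the work surface at z = 0. Lengths are in m, angles in rad, forces in N, time in s.
With the tool pointing down it reaches from about 0.4 to 0.875 m from the base axis. Payload 19.3 kg.
Tool frame: the origin (TCP) lies midway between the tips of the shut fingers; the grasp point (between the pads) lies 19 mm behind it; z points along the fingers, y is the line along which they close (so a half turn about z gives the same grasp; the last joint's range is limited). The gripper opens to 85 mm and grips with 20 to 120 N. Pads are 22 mm wide; open, the fingers measure 114 mm over their backs; the gripper's body (76 mm by 85 mm) begins 54 mm behind the grasp point. The pads swing forward as they close: fully open they stand 13 mm farther back than shut.
Start: joints at [-1.232, 0.521, -0.036, 1.599, 0.021, 1.021, -0.113], TCP at [0.248, 0.573, 0.198] pointing down, gripper open.
Joint ranges: [-2.91, 2.91], [-0.3, 2.13], [-1.5, 1.42], [0.17, 2.43], [-1.26, 4.41], [0.16, 1.93], [-2.52, 2.52]. Speed limits (rad/s): [1.89, 1.89, 2.39, 2.39, 3.01, 3.01, 3.01].

INTERFACE

Orientations are given as [roll, pitch, yaw] about the fixed x, y, z axes, in that order (R = Rz(yaw) Ry(pitch) Rx(roll)).
In Python, from bench import arm, cams, order gives the robot as it stands.
- The arm moves only by the tool send_rows, never from a script. Its argument "deltas" is a list that holds one entry, the list of rows, each a list of 4 numbers: the shift along the world's x, y, z in mm, then the turn about the world's z in rad. A call has 1 to 12 rows; each row is the pose to reach, as a shift and turn from the pose commanded when the call began; what a row does not reach only later rows make up. A row lasts 1/12 s, in which the tool goes at most 41.7 mm and 7.16 degrees, less where a joint would pass 70% of its speed; a pose out of reach is approached as far as the arm can. A call with a gripper value outside its range is refused whole. "grip" is the finger opening in mm, from 0 to 85.4, set as the call begins (left out, the last holds). The fingers move at their own pace and stop on an object; "squeeze" is the grip in N (left out, the last holds). Time passes only in rows, so rows that repeat a pose let the fingers close. It gives the time, the measured TCP pose, the force, the opening and the grip force at its end, in the units of the state.
- arm.get_state(): the state, without advancing time (a new reading comes with each control period).
- cams.read_camera(name): name is "side" or "top" or "wrist"; returns the picture (384x512x3 uint8, red, green, blue); there is no depth.
- cams.camera_params(name): a dict with "K" (3x3 intrinsics, pixels), "R" (3x3) and "t" (3): a world point X has camera coordinates R X + t; the wrist camera has in their place "mount" (4x4, takes a point from camera to tool coordinates, whose origin is the TCP and whose axes are the flange's). Camera axes: x right, y down, z forward; pixel columns grow to the right and rows downward; lengths in m; the calibration is good to about 2 mm. A picture is of the moment at which its call begins: read the wrist's pose just before it. camera_params takes no time and is no camera call.
- order.hand_in(): hands the job in; it is judged then, once.
The state is a dict: "time_s": time; "joint_positions": joint angles; "joint_velocities": joint speeds; "tau": joint torques, N m; "tool_pos": TCP position; "tool_rot": TCP orientation; "ft_force": force on the tool from outside, world axes, zero at the start; "wrist_torque": the same for the moment, N m; "finger_gap": finger opening in m; "grasp_force": force on a finger pad.
Only numpy, scipy, OpenCV 4.12 (cv2) and the standard library are available. Lean on these libraries where they do the work, as an engineer would, in place of code of your own. Each camera call takes 0.05 s, during which the arm holds its last target. There are 200 camera calls.

TASK

The cutters and nuts in the drained cleaning tray still carry caustic resin remover, so take the sprung tongs by their handles out of the wooden stand and use them to pick out the one slim, straight router bit, closing the jaws on its shank and not on the carbide cutting head. Lift it straight up and finish while still holding it in the tongs, still, about a hand's width clear above the tray so that it drips back in. Never touch anything from the tray with the gripper itself, leave the other parts in the tray, and do not knock over or shove the spray can and the tape measure.

Things in the scene. Friction and masses are not known exactly. Their poses are not given: they have to be found in the camera images.
- tongs: Sprung scissor tongs, steel with black plastic handles, 170 mm tall, 120 g, upright in the stand, jaws down. Origin: midway between the jaw tips; z up, y the closing line of handles and jaws, x the pivot axis (pivot at z = 74 mm). Flat handles 15 mm wide (x), z = 108 to 170 mm, 48 mm over their outsides at z = 139 when open. Pose: that of the half with +y handle and -y jaw; leans on closing.
- tongs_arm (a joint): Closing angle of the tongs: 0 open (sprung), 0.31 with 12 mm between the jaws, 0.36 at the stop (9 mm). Jaw gap = width over the handles at z = 139 mm minus 16 mm (open 32 mm), so 40 mm at the handles gives 24 mm, 28 gives 12. The spring pushes the handles apart with 5.5 N when open, 11 N at the stop. Closing lowers the tips 2 mm, plus what the gripper's pads swing forward.
- jaw (a point): Centre of the inner face of the -y jaw, 10 mm above its tip. The jaws are flat plates 12 mm wide (x), 22 mm tall and 4 mm thick, parallel at a gap of 12 mm; open, they measure 43 mm over their outsides at the tips.
- stand: Beech tool stand, fixed, 130 x 84 x 60 mm (x, y, z). Slot 18 x 48 mm (x, y), 45 mm deep, centred at x = -25 mm, holds the tongs, their tips 15 mm above the work surface and their y along the stand's y. A pencil stands fixed in a hole at x = +45 mm, top 179 mm up. Origin: centre of the underside.
- tray: Cleaning tray, a fixed open pan of bare sheet metal 142 x 276 x 35 mm (x, y, z), walls and floor 3 mm thick, rolled rim (top at 38 mm). Origin: centre of the underside.
- straight_bit: The part to lift: slim straight router bit lying on its side in the tray, 21 x 58 x 21 mm, 50 g. Its long axis is y: cutting head 21 mm across from y = -27 to +7 mm, then the shank, 12 mm across, from y = +8 to +29 mm, its middle 10.5 mm above the tray's floor. Origin: centre of the underside.
- flared_bit_1: Larger router bit with a flared head, lying in the tray, 32 x 60 x 32 mm. Origin: centre of the underside, long axis y.
- flared_bit_2: A second larger flared router bit, same as the first.
- collet_nut: Hexagonal collet nut, 29 x 25 x 20 mm, in the tray. Origin: centre of the underside.
- arbor_nut: Hexagonal arbor nut, 33 x 29 x 14 mm, in the tray. Origin: centre of the underside.
- wax_spray: Table wax spray can, 53 mm diameter, 193 mm tall, standing to the right of the tray. Origin: centre of the underside. Leave alone.
- tape_measure: Tape measure, 37 x 89 x 66 mm, standing to the right of the tray. Origin: centre of the underside. Leave alone.
Mind the look-alikes: they are no part of the job. What is shaped like the straight_bit but blue is not meant. There is more than one size of the tongs; the job needs the larger.

How it is judged:
By the outcome, as a careful person would: the job done as asked, in the order asked, and still so for the second after the job is handed in, while the arm keeps its last pose, push and grip.
It also fails if it takes over 40 s, if anything falls off the work surface, if the arm or the gripper's body presses on something with over 40 N, if the wrist force passes 120 N, or if a joint passes its speed limit or range.

## Working session

There is one attempt and no reset: what is moved stays moved. The work goes in short steps, Python scripts to look and compute and a tool call to move; the robot and the scene stay as the last step left them, time stands still between calls to the robot, and variables do not carry over. Pictures are saved under pics/ and viewed, at most 14 in all, crops included, and the job is handed in when it is done.

Besides the shell and the picture viewer there is one more tool, called after "Emit:" as name([rows], argument=value, ...), one row to a line, values as JSON. send_rows: Moves the arm, as the interface text tells. Its arguments: {"type":"object","properties":{"deltas":{"type":"array","items":{"type":"array","items":{"type":"array","items":{"type":"number"}}}},"grip":{"type":"number"},"squeeze":{"type":"number"}},"required":["deltas"]}

```bash
mkdir -p pics
cat > h.py <<'E'
import numpy as np, cv2
from scipy.spatial.transform import Rotation as Ro
from bench import arm, cams, order
def cam(name, st=None):
    p=cams.camera_params(name); K=np.array(p["K"])
    if "mount" in p:
        st=st or arm.get_state()
        T=np.eye(4); r=np.array(st["tool_rot"]); T[:3,:3]=Ro.from_euler('xyz',r).as_matrix() if r.shape==(3,) else r
        T[:3,3]=st["tool_pos"]; M=np.linalg.inv(T@np.array(p["mount"])); return K,M[:3,:3],M[:3,3]
    return K,np.array(p["R"]),np.array(p["t"])
def ray(c,uv,z):
    K,R,t=c; o=-R.T@t; d=R.T@np.linalg.inv(K)@np.array([uv[0],uv[1],1.]); return o+d*(z-o[2])/d[2]
def proj(c,X):
    K,R,t=c; q=K@(R@np.array(X)+t); return q[:2]/q[2]
E
python3 - <<'E'
from h import *
s=arm.get_state(); print(s)
for n in ("top","side","wrist"):
    c=cam(n,s); im=cams.read_camera(n); np.save(f"pics/{n}0.npy",im); cv2.imwrite(f"pics/{n}0.png",im[:,:,::-1])
    print(n,c[0].tolist(),(-c[1].T@c[2]).round(3),c[1].round(2).tolist())
a=[cv2.imread(f"pics/{n}0.png") for n in("top","side")]
E
```

```text
{'time_s': 0.0, 'joint_positions': array([-1.23220174,  0.52206023, -0.03630089,  1.60000281,  0.02121761,
        1.02109922, -0.11278806]), 'joint_velocities': array([-0.00066488, -0.00126429,  0.00186631,  0.00023604, -0.00205061,
       -0.00046052, -0.0007393 ]), 'tau': array([-3.58886491e-04, -9.27092600e+01,  1.97922930e+00, -3.69951332e+01,
        1.77930359e-02,  7.84116914e-03,  2.23173595e-05]), 'tool_pos': array([0.24834524, 0.57312764, 0.19769912]), 'tool_rot': array([-3.14041368e+00,  1.12724103e-04,  2.73278623e+00]), 'ft_force': array([ 0.79524934, -0.1094149 , -0.04841842]), 'wrist_torque': array([-0.02906282, -0.01753931, -0.02394443]), 'grasp_force': 0.0, 'finger_gap': 0.08518824908512011}
top [[404.7597032337211, 0.0, 255.52682323839343], [0.0, 404.7597032337211, 183.38574774345489], [0.0, 0.0, 1.0]] [ 0.255 -0.123  1.137] [[0.0, -1.0, 0.01], [-0.98, -0.0, -0.19], [0.19, -0.01, -0.98]]
side [[387.44453665614316, 0.0, 255.48382081394186], [0.0, 387.44453665614316, 185.8362591153105], [0.0, 0.0, 1.0]] [ 0.311 -0.946  0.685] [[0.98, -0.21, -0.02], [-0.14, -0.58, -0.8], [0.15, 0.79, -0.59]]
wrist [[285.09434352309853, 0.0, 256.1443610592074], [0.0, 285.09434352309853, 192.93200112769455], [0.0, 0.0, 1.0]] [0.186 0.601 0.373] [[0.4, 0.92, -0.0], [0.88, -0.38, 0.27], [0.25, -0.11, -0.96]]
```

View pics/top0.png

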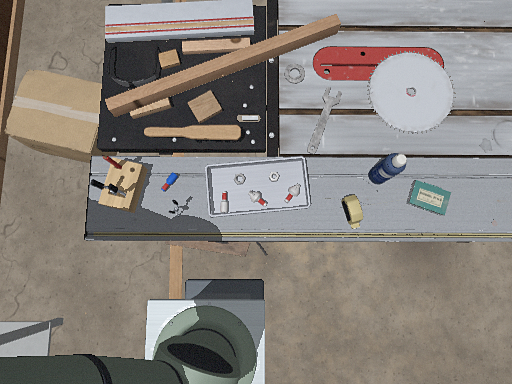

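View pics/side0.png

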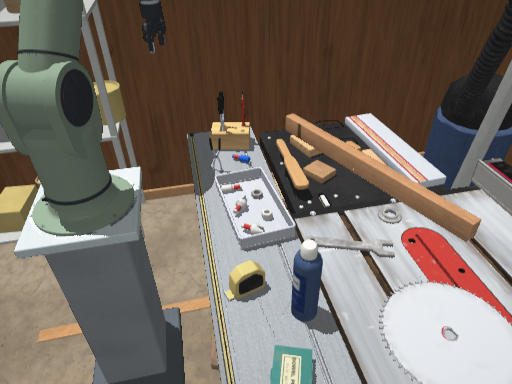

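The top view shows the stand at about (122,187) with dark tongs and a red pencil, the tray at (258,186) and a blue look-alike at (171,181). A smaller pair of tongs lies at (181,206), with the can at (388,168) and the tape at (352,210). Next I'll look at enlarged crops.

Run:
```python
from h import *
t=cv2.imread("pics/top0.png"); s=cv2.imread("pics/side0.png")
r=lambda im,x,y,w,h:cv2.resize(im[y:y+h,x:x+w],(400,300),interpolation=cv2.INTER_CUBIC)
a=np.vstack([np.hstack([r(t,80,145,80,60),r(t,200,148,120,90)]),np.hstack([r(s,190,85,80,60),r(s,205,160,120,90)])])
cv2.imwrite("pics/crop0.png",a)
c=cam("top")
for n,uv,z in [("tray",(208,164),.038),("tray",(306,158),.038),("tray",(311,210),.038),("tray",(211,216),.038)]: print(n,ray(c,uv,z).round(4))
```

```text
tray [ 0.5182 -0.0016  0.038 ]
tray [ 0.5368 -0.2753  0.038 ]
tray [ 0.3904 -0.286   0.038 ]
tray [ 0.373  -0.0133  0.038 ]
```

View pics/crop0.png

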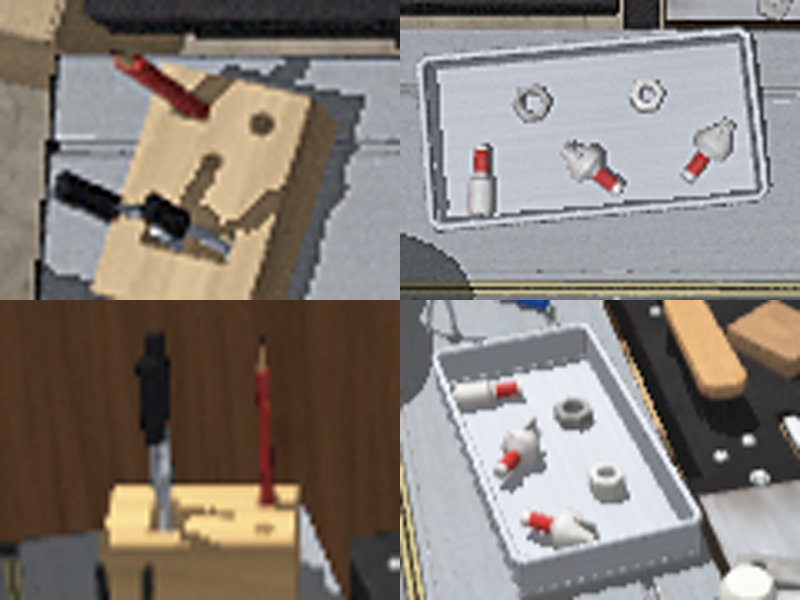

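The straight slim bit lies in the tray at (224,201) in the top view, with the red shank up at (225,196). Its look-alikes are the blue bit at (171,181) and the flared bits at (257,198) and (292,193). I choose (224,201), and the crop confirms it. The tongs are in the stand at (107,186); the smaller pair is at (181,206).

Run:
```python
from h import *
c=cam("top"); s=cam("side")
def tri(a,b):
    A=[];B=[]
    for (K,R,t),uv in((c,a),(s,b)):
        o=-R.T@t; d=R.T@np.linalg.inv(K)@np.array([*uv,1.]); d/=np.linalg.norm(d); P=np.eye(3)-np.outer(d,d); A.append(P);B.append(P@o)
    return np.linalg.solve(sum(A),sum(B))
T=lambda x,y:(80+x/5,145+y/5)
S=lambda x,y:(190+x/5,85+(y-300)/5)
for n,p in [("far-left corner",T(165,62)),("far-right",T(315,100)),("near-left",T(95,285))]: print(n,ray(c,p,.06).round(4))
print("slot",ray(c,T(150,240),.06).round(4),ray(c,T(230,258),.06).round(4))
print("handle tops",ray(c,T(65,185),.185).round(4),ray(c,T(155,205),.185).round(4))
print("pencil top",ray(c,T(120,60),.179).round(4),"base",ray(c,T(205,115),.06).round(4), "pencil tri",tri(T(120,60),S(263,338)).round(3))
B=lambda x,y:(200+(x-400)/3.333,148+y/3.333)
print("shank",ray(c,B(483,160),.0135).round(4),"tip",ray(c,B(483,146),.0135).round(4),"head end",ray(c,B(480,214),.0135).round(4))
```

```text
far-left corner [0.5301 0.2555 0.06  ]
far-right [0.5092 0.1727 0.06  ]
near-left [0.4071 0.2845 0.06  ]
slot [0.4316 0.2569 0.06  ] [0.422  0.2135 0.06  ]
handle tops [0.4375 0.2551 0.185 ] [0.428  0.2116 0.185 ]
pencil top [0.5006 0.2356 0.179 ] base [0.5006 0.2319 0.06  ] pencil tri [0.504 0.236 0.179]
shank [ 0.432  -0.0485  0.0135] tip [ 0.444  -0.0483  0.0135] head end [ 0.3863 -0.0468  0.0135]
```

Emit:
send_rows([
  [[10,-20,20,0.02],[28,-52,45,0.04],[46,-86,70,0.06],[64,-120,80,0.08],[82,-154,82,0.1],[100,-188,82,0.12],[118,-222,82,0.14],[136,-256,82,0.16],[154,-290,82,0.18],[170,-316,82,0.19],[178,-333,82,0.19],[182,-339,82,0.19]],
], grip=85)

```text
time_s: 1.15
tool_pos: [0.4316, 0.2314, 0.2803]
tool_rot: [-3.141, 0.0, 2.919]
ft_force: [-1.1, 0.4, -0.0]
finger_gap: 0.0848
grasp_force: 0.0
```

Run:
```python
from h import *
s=arm.get_state(); print(s["time_s"],s["tool_pos"],s["tool_rot"],s["joint_velocities"].round(3))
np.save("pics/w1s.npy",s,allow_pickle=True)
im=cams.read_camera("wrist"); cv2.imwrite("pics/w1.png",im[:,:,::-1]); c=cam("wrist",s)
print("TCP px",proj(c,s["tool_pos"]))
```

```text
1.15 [0.43164018 0.2313932  0.28034552] [-3.14094150e+00  4.02678013e-04  2.91897410e+00] [ 0.091  0.023  0.017 -0.027 -0.021  0.001  0.138]
TCP px [255.21945317 221.81836593]
```

View pics/w1.png

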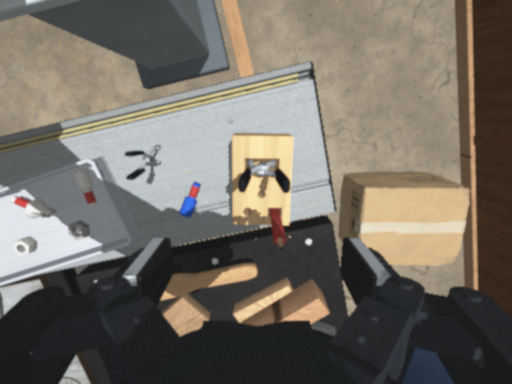

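The wrist view shows the stand at columns 232–293 and rows 134–224. The slot is at (264,168), the tong handles are at (243,181) and (283,180), and the pencil leans at (278,228).

Run:
```python
from h import *
s=np.load("pics/w1s.npy",allow_pickle=True).item(); c=cam("wrist",s)
im=cv2.imread("pics/w1.png"); hsv=cv2.cvtColor(im,cv2.COLOR_BGR2HSV)
m=((hsv[...,1]>60)&(hsv[...,0]>8)&(hsv[...,0]<30)&(hsv[...,2]>150)).astype(np.uint8); w=np.zeros_like(m); w[125:232,225:300]=m[125:232,225:300]
w=cv2.morphologyEx(w,cv2.MORPH_CLOSE,np.ones((15,15)))
r=cv2.minAreaRect(cv2.findNonZero(w)); P=cv2.boxPoints(r); Q=np.array([ray(c,p,.06) for p in P]); print(P.round(1).tolist(),Q.round(4).tolist(),Q.mean(0))
print(np.linalg.norm(Q[0]-Q[1]),np.linalg.norm(Q[1]-Q[2]))
d=(im.max(2)<45).astype(np.uint8); w=np.zeros_like(d); w[160:205,230:300]=d[160:205,230:300]
n,l,st,ce=cv2.connectedComponentsWithStats(w)
for i in range(1,n):
    if st[i,4]>15:
        ys,xs=np.where(l==i); k=ys.argmax(); print(st[i],ce[i]); print(" @.154",ray(c,ce[i],.154).round(4))
        r=cv2.minAreaRect(cv2.findNonZero((l==i).astype(np.uint8))); print(" box",cv2.boxPoints(r).round(1).tolist())
print(proj(c,[.43,.234,.185]),proj(c,[.43,.234,.06]))
big=cv2.resize(im[125:240,215:310],None,fx=5,fy=5,interpolation=cv2.INTER_CUBIC); cv2.imwrite("pics/w1c.png",big)
```

```text
[[232.0, 134.0], [292.0, 134.0], [292.0, 225.0], [232.0, 225.0]] [[0.384, 0.209, 0.06], [0.4021, 0.2887, 0.06], [0.5326, 0.2637, 0.06], [0.5129, 0.1766, 0.06]] [0.45790338 0.2345007  0.06      ]
0.0817314154149866 0.13294709587049694
[240 169  10  21 119] [244.40336134 178.74789916]
 @.154 [0.4286 0.2196 0.154 ]
 box [[236.8000030517578, 187.60000610351562], [243.5, 167.5], [251.0, 170.0], [244.3000030517578, 190.10000610351562]]
[276 170  12  21 145] [281.80689655 179.99310345]
 @.154 [0.4389 0.2589 0.154 ]
 box [[272.79998779296875, 172.60000610351562], [279.70001220703125, 168.3000030517578], [291.20001220703125, 186.6999969482422], [284.29998779296875, 191.10000610351562]]
[257.79833513 183.96086971] [257.34111122 162.63977972]
```

View pics/w1c.png

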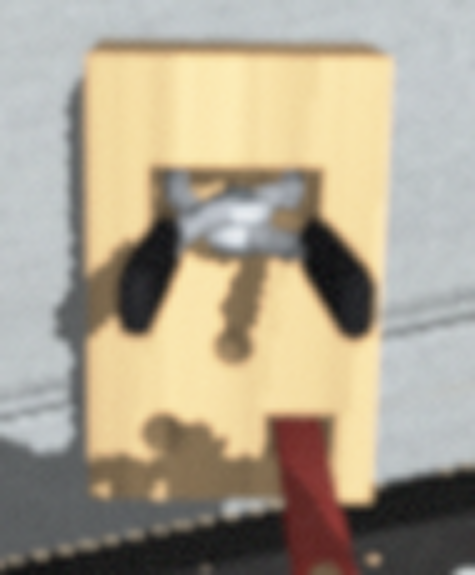

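Emit:
send_rows([
  [[3,5.5,0,0],[3,5.5,-20,0],[3,5.5,-50,0],[3,5.5,-75,0],[3,5.5,-95,0],[3,5.5,-115,0],[3,5.5,-130,0],[3,5.5,-140,0],[3,5.5,-147,0],[3,5.5,-147,0],[3,5.5,-147,0]],
])

```text
time_s: 2.12
tool_pos: [0.4335, 0.2406, 0.1336]
tool_rot: [3.141, -0.0, 2.923]
ft_force: [-0.4, 0.2, 0.4]
finger_gap: 0.0848
grasp_force: 0.0
```

Emit:
send_rows([
  [[0,0,0,0],[0,0,0,0],[0,0,0,0],[0,0,0,0],[0,0,0,0],[0,0,0,0],[0,0,0,0],[0,0,0,0]],
], grip=40, squeeze=40)

```text
time_s: 2.78
tool_pos: [0.4343, 0.2406, 0.1344]
tool_rot: [3.14, 0.002, 2.923]
ft_force: [-0.6, 0.1, 11.5]
finger_gap: 0.0402
grasp_force: 7.4
```

Run:
```python
from h import *
s=arm.get_state(); print(s["time_s"],s["tool_pos"],s["tool_rot"],s["ft_force"],s["wrist_torque"])
np.save("pics/w2s.npy",s,allow_pickle=True)
im=cams.read_camera("wrist"); cv2.imwrite("pics/w2.png",im[:,:,::-1])
```

```text
2.7833 [0.4343489  0.24055334 0.13439996] [3.13966787e+00 1.69579665e-03 2.92259458e+00] [-0.57006811  0.14282222 11.4830918 ] [ 0.03715616 -0.02459024 -0.04590333]
```

View pics/w2.png

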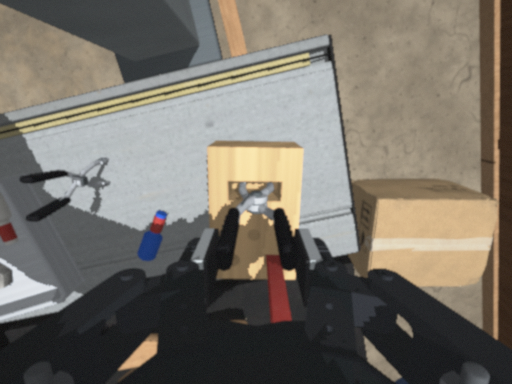

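The jaws' linkage at (257,197) sits centrally between the fingers, with both handles held. Next I lift.

Emit:
send_rows([
  [[0,0,4,0],[0,0,12,0],[0,0,24,0],[0,0,38,0],[0,0,52,0],[0,0,66,0],[0,0,80,0],[0,0,92,0],[0,0,102,0],[0,0,108,0],[0,0,110,0],[0,0,110,0]],
])

```text
time_s: 3.83
tool_pos: [0.4335, 0.24, 0.2435]
tool_rot: [3.141, 0.0, 2.923]
ft_force: [-0.5, -0.1, -1.1]
finger_gap: 0.0401
grasp_force: 5.5
```

Emit:
send_rows([
  [[0,-8,0,0.02],[0,-28,0,0.05],[0,-56,0,0.08],[0,-84,0,0.11],[0,-112,0,0.14],[0,-140,0,0.17],[0,-168,0,0.19],[0,-196,0,0.2],[0,-218,0,0.21],[0,-232,0,0.21],[0,-240,0,0.21],[0,-240,0,0.21]],
])

```text
time_s: 4.83
tool_pos: [0.4332, -0.0013, 0.2429]
tool_rot: [-3.141, -0.001, 3.131]
ft_force: [-0.5, -0.4, -1.0]
finger_gap: 0.0402
grasp_force: 5.5
```

Run:
```python
from h import *
s=arm.get_state(); print(s["time_s"],s["tool_pos"],s["tool_rot"],s["ft_force"],s["wrist_torque"],s["finger_gap"],s["grasp_force"])
np.save("pics/w3s.npy",s,allow_pickle=True)
a=cams.read_camera("wrist")[:,:,::-1]; b=cams.read_camera("side")[:,:,::-1]; t=cams.read_camera("top")[:,:,::-1]
for n,i in(("w3",a),("s3",b),("t3",t)): cv2.imwrite(f"pics/{n}.png",i)
r=lambda im,x,y,w,h:cv2.resize(im[y:y+h,x:x+w],(400,300),interpolation=cv2.INTER_CUBIC)
cv2.imwrite("pics/v3.png",np.vstack([np.hstack([r(a,0,0,512,384),r(a,170,100,180,135)]),np.hstack([r(b,170,80,160,120),r(t,170,145,120,90)])]))
```

```text
4.8333 [ 0.43319317 -0.00127724  0.24290571] [-3.14113468e+00 -7.10190289e-04  3.13069385e+00] [-0.53049405 -0.39448094 -0.98288628] [-0.00250317 -0.01142762 -0.01020892] 0.04019575808797857 5.488627329468727
```

View pics/v3.png

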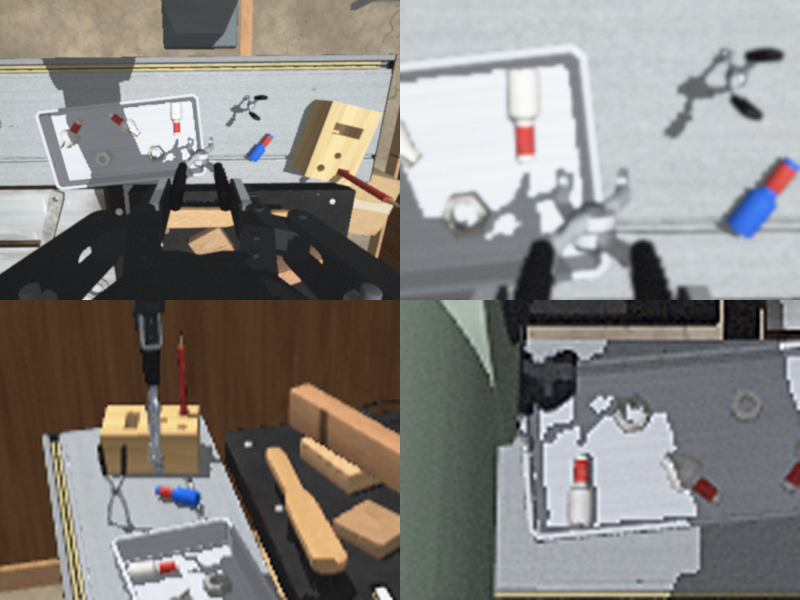

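The tongs are held, with jaw tips at about (244,181) and (270,181) in the wrist picture. The straight bit's red shank is at about (226,163), with its head at (226,143) toward the robot.

Run:
```python
from h import *
s=np.load("pics/w3s.npy",allow_pickle=True).item(); c=cam("wrist",s); im=cv2.imread("pics/w3.png")
b,g,r=[im[...,i].astype(int) for i in range(3)]
m=((r>110)&(g<90)&(b<90)).astype(np.uint8); w=np.zeros_like(m); w[140:185,210:240]=m[140:185,210:240]
q=cv2.minAreaRect(cv2.findNonZero(w)); print(q)
ys,xs=np.where(w); cen=(xs.mean(),ys.mean()); print(cen, "red ctr",ray(c,cen,.0135).round(4), [ray(c,p,.0135).round(4).tolist() for p in cv2.boxPoints(q)])
# head centreline
wh=((im.min(2)>170)).astype(np.uint8)
for row in (136,140,144,148,152,156,160,164,168):
    line=im[row,205:248]; sat=line.max(1).astype(int)-line.min(1)
    print(row,[tuple(map(int,p)) for p in line[::3]]) if row in(140,168) else None
    x=np.where(w[row]>0)[0]; 
    if len(x): print(row,x.min(),x.max(),ray(c,((x.min()+x.max())/2,row),.0135).round(4))
for p in ((244.3,181),(269.9,181)): print("tip",ray(c,p,.126).round(4))
T=cam("top"); t=cv2.imread("pics/top0.png"); b,g,r=[t[...,i].astype(int) for i in range(3)]
m=(r>110)&(g<90)&(b<90); ys,xs=np.where(m[188:205,215:235]); print("top red",ray(T,(xs.mean()+215,ys.mean()+188),.0135).round(4), ys.min()+188,ys.max()+188)
print("tcp px",proj(c,s["tool_pos"]),"tool",s["tool_pos"])
cv2.imwrite("pics/w3c.png",cv2.resize(im[125:215,200:300],None,fx=7,fy=6.6,interpolation=cv2.INTER_CUBIC))
```

```text
((225.5, 163.0), (10.0, 5.0), 90.0)
(np.float64(225.3695652173913), np.float64(162.7608695652174)) red ctr [ 0.4321 -0.0447  0.0135] [[0.4252, -0.0478, 0.0135], [0.4253, -0.0407, 0.0135], [0.4398, -0.0412, 0.0135], [0.4397, -0.0484, 0.0135]]
140 [(244, 241, 238), (244, 240, 237), (244, 241, 237), (245, 242, 238), (225, 221, 218), (226, 229, 229), (247, 248, 249), (251, 252, 252), (243, 245, 246), (223, 223, 222), (248, 245, 242), (248, 245, 242), (248, 245, 243), (247, 244, 241), (161, 157, 153)]
160 223 228 [ 0.4281 -0.0443  0.0135]
164 223 228 [ 0.4339 -0.0446  0.0135]
168 [(245, 242, 238), (245, 242, 239), (246, 242, 239), (245, 242, 239), (246, 243, 240), (244, 240, 238), (82, 85, 185), (94, 99, 223), (110, 112, 205), (245, 242, 239), (248, 245, 243), (248, 245, 242), (248, 245, 242), (247, 244, 241), (247, 244, 241)]
168 223 224 [ 0.4397 -0.0477  0.0135]
tip [ 0.433  -0.0131  0.126 ]
tip [0.4333 0.0139 0.126 ]
top red [ 0.4329 -0.045   0.0135] 193 198
tcp px [255.04708754 221.59969223] tool [ 0.43319317 -0.00127724  0.24290571]
```

View pics/w3c.png

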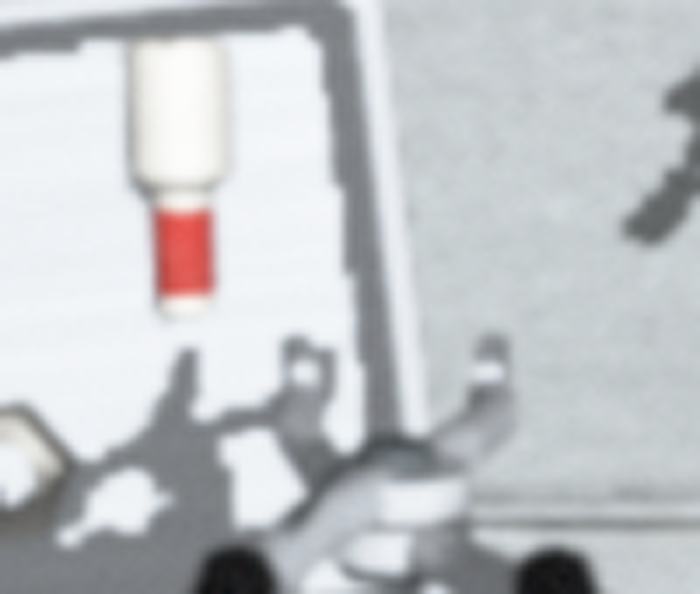

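Emit:
send_rows([
  [[0,-10,0,0],[0,-26,-4,0],[-0.5,-38,-16,0],[-0.5,-45,-32,0],[-0.5,-45,-48,0],[-0.5,-45,-60,0],[-0.5,-45,-68,0],[-0.5,-45,-70,0],[-0.5,-45,-70,0],[-0.5,-45,-70,0]],
])

```text
time_s: 5.82
tool_pos: [0.4333, -0.0449, 0.1737]
tool_rot: [-3.142, 0.001, 3.133]
ft_force: [1.1, -0.3, -0.8]
finger_gap: 0.04
grasp_force: 5.5
```

Run:
```python
from h import *
s=np.load("pics/w3s.npy",allow_pickle=True).item(); c=cam("wrist",s)
a=ray(c,(225.6,136),.0135); b=ray(c,(226.4,172.3),.0135); st=ray(c,(226,153.8),.0135); d=b-a; print(a,st,b,"axis ang",np.arctan2(d[1],d[0]))
s=arm.get_state(); print(s["time_s"],s["tool_pos"],s["tool_rot"],s["finger_gap"],s["grasp_force"])
np.save("pics/w4s.npy",s,allow_pickle=True)
im=cams.read_camera("wrist")[:,:,::-1]; cv2.imwrite("pics/w4.png",im); sd=cams.read_camera("side")[:,:,::-1]; cv2.imwrite("pics/s4.png",sd)
cv2.imwrite("pics/w4c.png",np.hstack([cv2.resize(im[125:215,205:305],(500,450),interpolation=cv2.INTER_CUBIC),cv2.resize(sd[140:260,210:290],(300,450),interpolation=cv2.INTER_CUBIC)]))
c=cam("wrist",s); print("shank ctr px",proj(c,(.4325,-.045,.0135)))
```

```text
[ 0.3944658  -0.04283439  0.0135    ] [ 0.41930948 -0.043267    0.0135    ] [ 0.44602622 -0.04375496  0.0135    ] axis ang -0.01785218606236791
5.8167 [ 0.43328401 -0.04489761  0.17374859] [-3.14159156e+00  5.35277334e-04  3.13315260e+00] 0.04004967937035521 5.489456802606583
shank ctr px [255.43478152 172.00940727]
```

View pics/w4c.png

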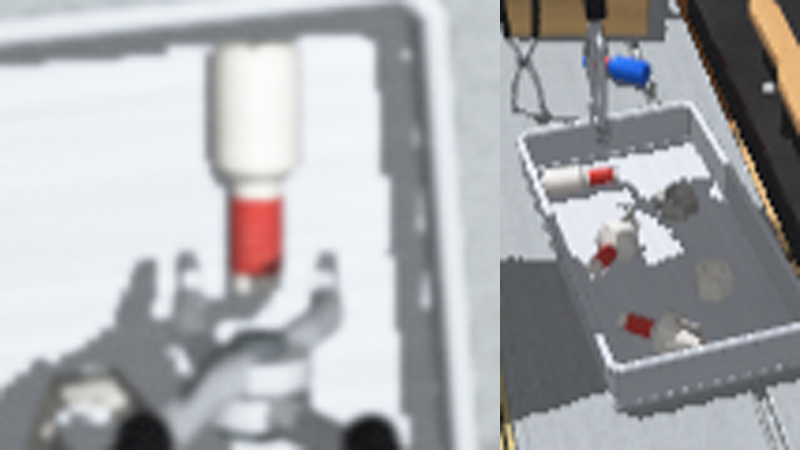

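The shank (columns ~255 in the crop) sits centred between the jaw tips at (187,260) and (325,260). Next I compute the jaw tip height and x offset from both views.

Run:
```python
from h import *
s=np.load("pics/w4s.npy",allow_pickle=True).item(); c=cam("wrist",s); S=cam("side")
p=s["tool_pos"]
for z in (.048,.054,.060): print(z,proj(c,(p[0]-.006,p[1]-.014,z)).round(1),proj(c,(p[0]-.006,p[1]+.014,z)).round(1), "side",proj(S,(p[0],p[1]-.014,z)).round(1))
b=cv2.imread("pics/s4.png"); print(b[164:182,230:244].mean(2).astype(int))
```

```text
0.048 [242.4 173.7] [268.4 173.5] side [237.6 179.7]
0.054 [242.1 174.9] [268.7 174.6] side [237.5 178. ]
0.06 [241.9 176.1] [268.9 175.8] side [237.4 176.2]
[[192 192 193 192 122 119 134 119 145 188 188 189 190 191]
 [192 192 193 193 130 119 147 117 145 190 190 186 188 190]
 [192 193 194 200 175 119 151 118 146 189 188 185 189 193]
 [194 194 194 175 145 120 143 118 145 188 186 187 189 191]
 [192 191 191 160 114 113 127 117 144 190 188 187 185 189]
 [192 191 191 171 116 112 119 116 149 189 188 186 190 205]
 [195 194 193 187 117 114 119 117 163 208 216 218 205 198]
 [139 193 201 199 117 199 119 116 136 169 173 183 164 146]
 [229 215 206 187 123 169 122 115  96 118 123 130 123 116]
 [195 165 155 140 118 116 109 113  99 109 118 119 119 120]
 [120 117 117 116 116 102  83  96  95 104 119 118 117 117]
 [118 117 118 118 118 113  93  88  89 103 117 117 116 117]
 [118 116 116 116 116 112 103  98 111 103 116 117 116 117]
 [117 116 116 115 116 107  84  93 101 110 118 117 118 118]
 [116 117 118 117 118 116 105 104 103 116 117 117 118 116]
 [119 118 118 118 118 119 117 114 113 115 117 116 118 122]
 [118 117 116 118 117 117 116 117 124 142 164 157 116 119]
 [118 117 117 124 141 118 110 116 120 130 143 139 116 119]]
```

Emit:
send_rows([
  [[1,0,-6,0],[1,0,-14,0],[1,0,-23,0],[1,0,-31,0],[1,0,-37,0],[1,0,-41,0],[1,0,-43,0],[1,0,-43,0],[1,0,-43,0],[1,0,-43,0]],
])

```text
time_s: 6.75
tool_pos: [0.4341, -0.045, 0.1305]
tool_rot: [3.142, 0.0, 3.133]
ft_force: [-0.5, -0.3, -1.1]
finger_gap: 0.0404
grasp_force: 5.5
```

Run:
```python
from h import *
s=arm.get_state(); print(s["time_s"],s["tool_pos"],s["ft_force"],s["finger_gap"],s["grasp_force"])
np.save("pics/w5s.npy",s,allow_pickle=True)
im=cams.read_camera("wrist")[:,:,::-1]; cv2.imwrite("pics/w5.png",im); sd=cams.read_camera("side")[:,:,::-1]; cv2.imwrite("pics/s5.png",sd)
cv2.imwrite("pics/w5c.png",np.hstack([cv2.resize(im[115:205,205:305],(500,450),interpolation=cv2.INTER_CUBIC),cv2.resize(sd[160:220,210:250],(300,450),interpolation=cv2.INTER_CUBIC)]))
S=cam("side"); p=s["tool_pos"]
for z in(.003,.009,.014): print(z,proj(S,(p[0],p[1]-.014,z)).round(1))
```

```text
6.75 [ 0.43412124 -0.04503644  0.13052004] [-0.45879416 -0.30009241 -1.05108808] 0.04040654750359615 5.489455014467239
0.003 [238.6 192.3]
0.009 [238.5 190.7]
0.014 [238.4 189.3]
```

View pics/w5c.png

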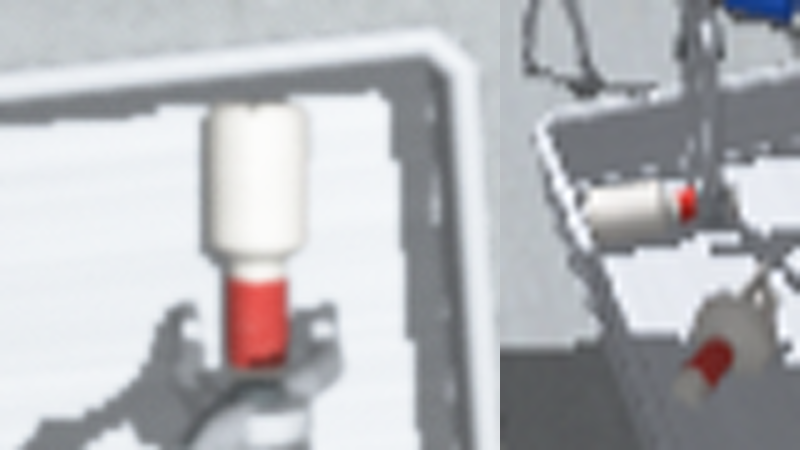

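The shank is centred between the jaws, and the jaws sit within the shank's length, clear of the head. Tip height is about 11 mm. Next I close.

Emit:
send_rows([
  [[0,0,0,0],[0,0,0,0],[0,0,0,0],[0,0,0,0],[0,0,0,0],[0,0,0,0],[0,0,0,0],[0,0,0,0]],
], grip=20, squeeze=50)

```text
time_s: 7.52
tool_pos: [0.4343, -0.045, 0.1305]
tool_rot: [3.142, 0.001, 3.133]
ft_force: [1.3, -0.3, 5.1]
finger_gap: 0.0209
grasp_force: 40.9
```

Emit:
send_rows([
  [[0,0,0,0],[0,0,0,0],[0,0,0,0]],
])

```text
time_s: 7.77
tool_pos: [0.4343, -0.045, 0.1305]
tool_rot: [3.142, 0.001, 3.133]
ft_force: [0.4, 0.7, 5.3]
finger_gap: 0.0212
grasp_force: 40.9
```

Run:
```python
from h import *
s=arm.get_state(); print(s["time_s"],s["tool_pos"],s["ft_force"],s["finger_gap"],s["grasp_force"])
np.save("pics/w6s.npy",s,allow_pickle=True)
im=cams.read_camera("wrist")[:,:,::-1]; cv2.imwrite("pics/w6.png",im); sd=cams.read_camera("side")[:,:,::-1]; cv2.imwrite("pics/s6.png",sd)
cv2.imwrite("pics/w6c.png",np.hstack([cv2.resize(im[115:205,205:305],(500,450),interpolation=cv2.INTER_CUBIC),cv2.resize(sd[160:220,210:250],(300,450),interpolation=cv2.INTER_CUBIC)]))
```

```text
7.7667 [ 0.43429748 -0.04500932  0.13053572] [0.42513188 0.67354096 5.33880965] 0.02120631163700323 40.8976876270026
```

View pics/w6c.png

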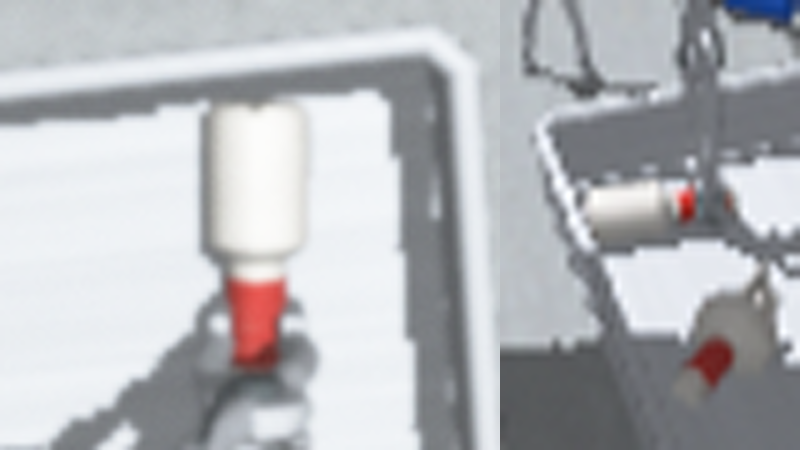

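The jaws now clamp the red shank, with red visible on both sides of the jaw in the side view. Lift straight up.

Emit:
send_rows([
  [[0,0,2,0],[0,0,5,0],[0,0,10,0],[0,0,17,0],[0,0,26,0],[0,0,36,0],[0,0,46,0],[0,0,56,0],[0,0,66,0],[0,0,76,0],[0,0,86,0],[0,0,94,0]],
])

```text
time_s: 8.87
tool_pos: [0.4341, -0.0451, 0.2258]
tool_rot: [3.141, 0.001, 3.133]
ft_force: [0.3, -0.6, -1.6]
finger_gap: 0.0207
grasp_force: 40.1
```

Emit:
send_rows([
  [[0,0,10,0],[0,0,18,0],[0,0,25,0],[0,0,30,0],[0,0,33,0],[0,0,34,0],[0,0,34,0],[0,0,34,0],[0,0,34,0],[0,0,34,0],[0,0,34,0],[0,0,34,0]],
])

```text
time_s: 9.87
tool_pos: [0.4339, -0.045, 0.2582]
tool_rot: [-3.142, -0.0, 3.133]
ft_force: [0.3, -0.3, -2.6]
finger_gap: 0.0206
grasp_force: 40.1
```

Run:
```python
from h import *
s=arm.get_state(); print(s["time_s"],s["tool_pos"],s["ft_force"],s["finger_gap"],s["grasp_force"],abs(s["joint_velocities"]).max())
im=cams.read_camera("wrist")[:,:,::-1]; sd=cams.read_camera("side")[:,:,::-1]
cv2.imwrite("pics/w7c.png",np.hstack([cv2.resize(im[95:215,190:320],(488,450),interpolation=cv2.INTER_CUBIC),cv2.resize(sd[100:220,200:280],(300,450),interpolation=cv2.INTER_CUBIC)]))
S=cam("side"); print([proj(S,(.40,-.045,z)).round(1).tolist() for z in(.038,.12,.13,.14)])
```

```text
9.8667 [ 0.43391008 -0.04500569  0.2581673 ] [ 0.31917957 -0.27116415 -2.6240673 ] 0.02063247096941548 40.101291965693235 0.0024475662649575724
[[225.5, 181.4], [223.5, 157.1], [223.2, 154.0], [223.0, 150.8]]
```

View pics/w7c.png

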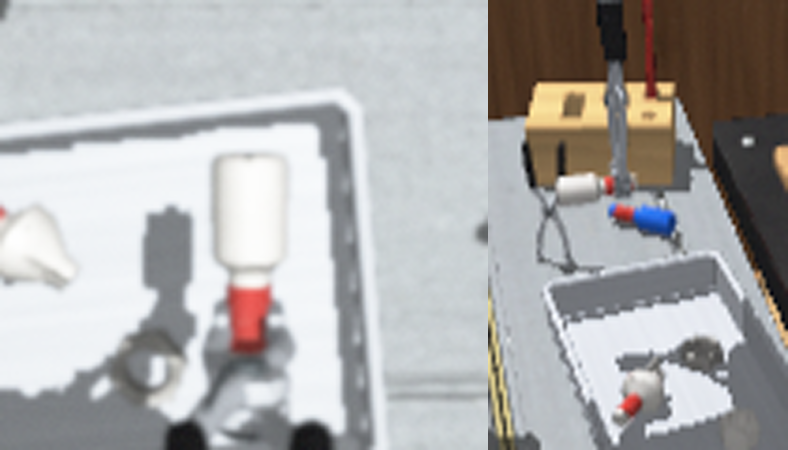

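The bit hangs level, held by its shank, about 90 mm above the tray rim, and it is still. I'm handing in.

```bash
python3 -c "
from h import *
s=arm.get_state(); print(s['finger_gap'],s['grasp_force']); print(order.hand_in())"
```

```text
0.02081826754293925 40.10127827525139
the job is handed in; nothing more can be done
None
```

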